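Seat the keyed tube carrier in the tube mixer

TASK

Pick up the blue tube carrier and load it into the tray of the beige tube mixer, turned so that its cut-out corner goes around the yellow key block and it sits flat, fully home on the tray floor. Lower it in, do not drop it, and let go; leave the white carrier where it is (its cut-out is mirrored, it does not fit).

Things in the scene. Friction and masses are not known exactly. Their poses are not given: they have to be found in the camera images.
- carrier_grip (a point): Blue tube carrier (loose, 0.15-0.31 kg): slab 110 (x) x 90 (y) x 30 mm high, z up, one corner cut out. This point is in its grip fin, over the slab's centre, 55 mm above the underside. The grey fin, 34 mm long (x), 12 mm thick (y), spans 30 to 78 mm above the underside: pinch it across y. Red-capped tubes near the short ends (x = -40, +40 mm) rise to 52 mm; the slab is bare beside the fin.
- carrier_notch (a point): Middle of the blue carrier's cut-out: a 34 x 34 mm square missing, over the full height, from the slab's +x +y corner. It lies at x = +38, y = +28 mm from the slab's centre, 15 mm above the underside; axes as the carrier's.
- tray_floor (a point): Centre of the mixer's tray floor, 30 mm above the bench; fixed, z up. Tray 130 (x) x 110 (y) mm inside: 10 mm play all round the carrier; black rim 15 mm high. A yellow key block 30 x 30 x 25 mm high fills its +x +y corner. The carrier fits only with its x along the tray's x; its grip point is then 55 mm above this one. Beige case 206 x 150 mm; blue knob panel at the +x end, 56 mm above the bench.
- spare_grip (a point): White tube carrier, to be left alone: same size and grey fin as the blue one, grey caps, its cut-out in its +x -y corner instead. This point is in its grip fin, 55 mm above its underside.
There are look-alikes about, which are no part of the job. There is more than one size of the part that bears carrier_grip; the job needs the largest.

How it is judged:
On the way:
1. the blue carrier is lifted clear of the bench (height (world z) of carrier_grip above 0.11 m), for 0.2 s.
At the end, for the whole second after the job is handed in: The blue carrier rests in the mixer's tray, centred within 20 mm, its cut-out around the yellow key, its underside within 5 mm of the tray floor and level within 4 degrees, released and at rest (horizontal distance between carrier_grip and tray_floor below 0.02 m and z of carrier_grip in the frame of tray_floor between 0.05 and 0.06 m and angle between carrier_grip's own z axis and vertical below 0.07 rad and x of carrier_notch in the frame of tray_floor above 0.01 m and y of carrier_notch in the frame of tray_floor above 0.005 m and linear speed of carrier below 0.02 m/s); the robot touches nothing.
It fails at once if the white carrier is moved by more than 30 mm (distance of spare_grip from where it was at the start of the episode above 0.03 m).
It fails at once if the blue carrier is let go more than 35 mm above the tray floor (horizontal distance between carrier_grip and tray_floor below 0.09 m and z of carrier_grip in the frame of tray_floor above 0.09 m and contact force between carrier and the fingers below 0.05 N).
It also fails if it takes over 38 s, if anything falls off the work surface, if the arm or the gripper's body presses on something with over 40 N, if the wrist force passes 120 N, or if a joint passes its speed limit or range.

ROBOT

A 7-joint arm with a two-finger parallel gripper is mounted at the origin on the work surface. World frame = base frame: x ahead of the robot, y to its left, z up, the work surface at z = 0. Lengths are in m, angles in rad, forces in N, time in s.
With the tool pointing down it reaches from about 0.4 to 0.9 m from the base axis. Payload 5.6 kg.
Tool frame: the origin (TCP) lies midway between the tips of the shut fingers; the grasp point (between the pads) lies 19 mm behind it; z points along the fingers, y is the line along which they close (so a half turn about z gives the same grasp; the last joint's range is limited). The gripper opens to 92 mm and grips with 3 to 60 N. Pads are 20 mm wide; open, the fingers measure 128 mm over their backs; the gripper's body (75 mm by 189 mm) begins 69 mm behind the grasp point.
Start: joints at [1.239, 0.468, -0.012, 1.603, 0.006, 1.071, -0.056], TCP at [0.185, -0.623, 0.215] pointing down, gripper open.
Joint ranges: [-2.53, 2.53], [-0.31, 2.02], [-1.57, 1.55], [0.28, 2.44], [-1.29, 4.43], [0.15, 1.84], [-2.92, 2.92]. Speed limits (rad/s): [2.57, 2.57, 3.14, 3.14, 3.14, 3.14, 3.14].

INTERFACE

Orientations are given as a 3x3 rotation matrix whose columns are the frame's x, y, z axes.
In Python, from station import env, effector, solver, viewer, workorder, search_frame, tip_of gives the robot as it stands. Calls block until the motion is done:
- env.reach(position, orientation): joint-space move of the TCP to a pose.
- env.movel(position, frame=None, rate=0.15): straight line of the TCP; frame=None keeps the orientation; rate is the mean speed in m/s.
- env.goto_joints(angles): joint-space move.
- effector.release() and effector.grasp(squeeze=None): open the fingers fully, or close them until they stop; squeeze is the grip in N (None keeps the last).
- env.pause(seconds).
- solver.inverse_kinematics(position, orientation): joint angles nearest the present ones, or None.
- env.sense(): the state.
- viewer.read_camera(name): name is "scene" or "top" or "wrist"; returns (picture, depth): 420x560x3 uint8, red, green, blue; 420x560 float32, m along the optical axis (not along the pixel's ray), 0 where there is no reading.
- viewer.camera_info(name): a dict with "intrinsics" (3x3 intrinsics, pixels), "eye" and "rotation" of the camera in the world; the wrist camera has in their place "T_tool_cam" (4x4, takes a point from camera to tool coordinates, whose origin is the TCP and whose axes are the flange's). Camera axes: x right, y up, looking along -z (the intrinsics and any distortion apply to the point x, -y, -z); pixel columns grow to the right and rows downward; lengths in m; the calibration is good to about 2 mm. A picture is of the moment at which its call begins: read the wrist's pose just before it. camera_info takes no time and is no camera call.
A pose or a line that the arm cannot do raises env.PlanningError and nothing moves.
- workorder.finish_job(): hands the job in, once; it reports no verdict.
Trained networks look in the newest picture that a camera, given by its name, has taken for a name from the list of things; names that differ only in an ending like _2 or _b are one class to them, and where a whole thing is asked for, a point or a joint stands for the part that bears it (a point fixed in the world has none). Each returns a list of dicts, best first, with "score" (0 to 1); they miss things now and then, are a little off and sometimes report something else, mostly with a low value. They report only what shows in the picture. A call takes as long as a camera call. They do not tell look-alikes from the thing itself.
- search_frame(camera, name): "at" ([x, y, z] in m, in world coordinates, good to about 4 mm: the middle of the surface that is visible of it).
- tip_of(camera, name): "at" ([x, y, z] in m, in world coordinates, good to about 4 mm: a listed point, or the origin of a listed thing).
The state is a dict: "t": time; "joint_positions": joint angles; "joint_velocities": joint speeds; "tau": joint torques, N m; "ee_pos": TCP position; "tcp_rot": TCP orientation; "wrist_force": force on the tool from outside, world axes, zero at the start; "moment": the same for the moment, N m; "gripper_width": finger opening in m.
Only numpy, scipy, OpenCV 4.12 (cv2) and the standard library are available. Lean on these libraries where they do the work, as an engineer would, in place of code of your own. Each camera call takes 0.05 s, during which the arm holds its last target. There are 200 camera calls.

## Working session

There is one attempt and no reset: what is moved stays moved. The work goes in short steps, each a Python script; the robot and the scene stay as the last script left them, time stands still between calls to the robot, and variables do not carry over. Pictures are saved under pics/ and viewed, on a budget of 10 in all, crops included, one or two more only if the job needs it, and the job is handed in when it is done.

```bash
mkdir -p pics
python3 - <<'E'
from station import env, viewer, search_frame, tip_of
import cv2, numpy as np
for c in ("top","scene"):
    p,d=viewer.read_camera(c); cv2.imwrite(f"pics/{c}0.png",p[:,:,::-1]); np.savez(f"{c}0.npz",p=p,d=d,**viewer.camera_info(c))
    print(c,{k:np.round(v,3).tolist() if not isinstance(v,(str,dict)) else v for k,v in viewer.camera_info(c).items()})
    for n in ("carrier_grip","carrier_notch","tray_floor","spare_grip"):
        print(n,[(np.round(r["at"],3).tolist(),round(r["score"],2)) for r in tip_of(c,n)])
print(env.sense()["t"])
E
```

```text
top {'intrinsics': [[439.929, 0.0, 280.233], [0.0, 439.929, 215.765], [0.0, 0.0, 1.0]], 'eye': [0.374, 0.074, 0.94], 'rotation': [[-0.007, 0.99, -0.138], [-1.0, -0.007, 0.001], [0.0, 0.138, 0.99]]}
carrier_grip [([0.635, 0.002, 0.044], 0.98), ([0.634, 0.166, 0.054], 0.87)]
carrier_notch [([0.303, 0.099, 0.007], 0.93), ([0.667, -0.02, 0.013], 0.7), ([0.626, 0.218, 0.014], 0.65)]
tray_floor [([0.538, -0.182, 0.032], 0.98)]
spare_grip [([0.445, 0.317, 0.052], 0.66)]
scene {'intrinsics': [[537.229, 0.0, 284.16], [0.0, 537.229, 214.981], [0.0, 0.0, 1.0]], 'eye': [1.161, 0.391, 0.546], 'rotation': [[-0.413, -0.48, 0.774], [0.911, -0.204, 0.359], [-0.014, 0.853, 0.522]]}
carrier_grip [([0.312, 0.133, 0.043], 0.97), ([0.64, 0.001, 0.04], 0.92), ([0.634, 0.168, 0.052], 0.68)]
carrier_notch [([0.668, -0.015, 0.009], 0.87), ([0.303, 0.097, 0.01], 0.76), ([0.634, 0.219, 0.014], 0.6)]
tray_floor [([0.54, -0.18, 0.027], 0.92)]
spare_grip [([0.444, 0.315, 0.052], 0.86)]
0.5
```

View pics/top0.png

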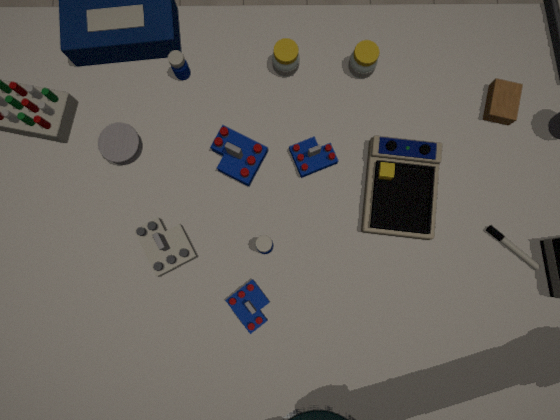

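View pics/scene0.png

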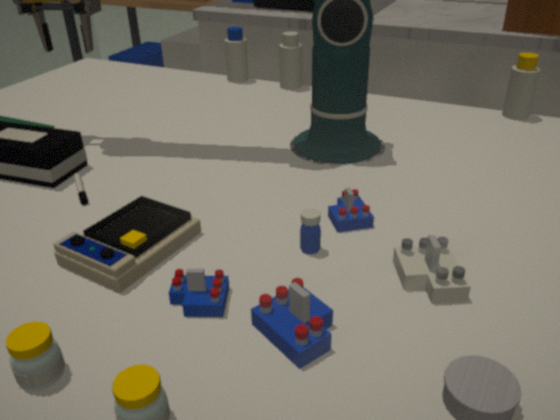

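Top view: blue carriers are at (240,155), (313,156) and (249,306). The one at (240,155) looks largest, with its notch towards the lower left. The white one is at (165,245). The mixer is at (402,190), with its yellow key at (387,171). I'll measure sizes and poses and confirm in a crop.

```bash
cat > h.py <<'E'
import numpy as np, cv2
def cloud(d,K,eye,R):
    v,u=np.mgrid[:d.shape[0],:d.shape[1]]
    c=np.stack([(u-K[0,2])/K[0,0]*d,-(v-K[1,2])/K[1,1]*d,-d],-1)
    w=c@R.T+eye; w[d<=0]=np.nan; return w
def rect(pts):
    (c,s,a)=cv2.minAreaRect((pts[:,:2]*1000).astype(np.float32)); return np.round(c,1),np.round(s,1),round(a,1)
E
python3 - <<'E'
from h import *
f=np.load("top0.npz"); p=f["p"]; w=cloud(f["d"],f["intrinsics"],f["eye"],f["rotation"])
hsv=cv2.cvtColor(p,cv2.COLOR_RGB2HSV); z=w[...,2]
blue=((hsv[...,0]>100)&(hsv[...,0]<130)&(hsv[...,1]>120)&(hsv[...,2]>50))
yel=(hsv[...,0]>20)&(hsv[...,0]<35)&(hsv[...,1]>150)
def near(u,v,r):
    V,U=np.mgrid[:420,:560]; return np.hypot(U-u,V-v)<r
for u,v in ((240,155),(313,156),(249,306)):
    m=near(u,v,42)&blue
    print("z pct",np.nanpercentile(z[m],[5,50,95]).round(3))
    t=np.nanmedian(z[m]); print(rect(w[m&(abs(z-t)<.006)]))
    g=near(u,v,42)&(z>np.nanmax(z[near(u,v,42)])-.008); print(" fin",rect(w[g]),np.nanmax(z[near(u,v,42)]).round(3))
m=near(387,171,14)&yel; zz=np.nanmedian(z[m]); print("key",zz,rect(w[m&(abs(z-zz)<.004)]))
m=near(402,190,75)&blue; print("panel",np.nanmedian(z[m]),rect(w[m&(abs(z-np.nanmedian(z[m]))<.006)]))
m=near(402,190,65)&(z>.035)&(z<.053)&(~yel);print("rim band z",np.nanpercentile(z[m],[5,50,95]),rect(w[m]))
dark=near(402,200,60)&(p.max(-1)<40)&np.isfinite(z); print("dark z",np.nanpercentile(z[dark],[5,50,95]),rect(w[dark&(z<.036)&(z>.024)]))
cr=np.hstack([cv2.resize(p[110:200,195:285],(400,400),interpolation=2),cv2.resize(p[130:240,350:460],(400,400),interpolation=2)])
cv2.imwrite("pics/crop1.png",cr[:,:,::-1])
E
```

```text
z pct [0.026 0.03  0.033]
(array([634.6, 168.2]), array([109.9,  88.3]), 62.2)
 fin (array([635.7, 168.2]), array([34.3, 12.6]), 60.2) 0.081
z pct [0.017 0.023 0.026]
(array([636. ,   0.7]), array([69.4, 84.5]), 21.5)
 fin (array([6.369e+02, 4.000e-01]), array([ 9.9, 25. ]), 23.2) 0.064
z pct [0.021 0.023 0.026]
(array([315.7, 133.8]), array([84.3, 69.3]), 37.2)
 fin (array([316.1, 133.4]), array([25.7,  9.3]), 36.9) 0.065
key 0.05414606300888308 (array([ 593.2, -148.5]), array([30.3, 31.5]), 82.8)
panel 0.04718259996465357 (array([ 640.2, -194.1]), array([117.7,  34.6]), 82.9)
rim band z [0.03785849 0.04561863 0.04918621] (array([ 565. , -185.5]), array([146.1, 195.4]), 83.2)
dark z [0.02769392 0.03083274 0.0477273 ] (array([ 536.7, -179.3]), array([117.7, 137.2]), 83.0)
```

View pics/crop1.png

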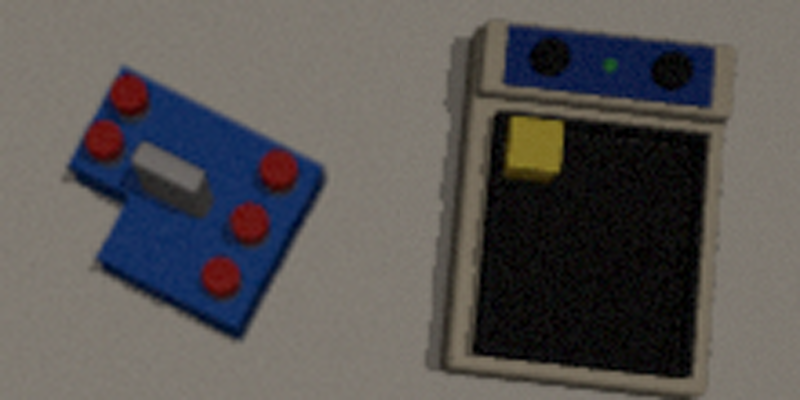

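The carrier at (240,155) measures 110 x 90 mm with a 34 x 12 mm fin, and the other two are about 84 x 69 mm, so it is the target. The crop shows its notch at the lower left, giving a yaw of about 61.5°. The tray's yaw is about -7°, with the key at its upper-left (+x +y) corner.

```bash
cat >> h.py <<'E'
CAR=np.array([.635,.168]); CY=np.radians(61.3); TRAY=np.array([.538,-.181]); TY=np.radians(-7.0)
def down(yaw):  # tool x along carrier x at this yaw, z down
    c,s=np.cos(yaw),np.sin(yaw); return np.array([[c,s,0],[s,-c,0],[0,0,-1.]])
E
python3 - <<'E'
from h import *
from station import env, effector, solver, viewer
best=[]
for f in (0,np.pi):
    a=solver.inverse_kinematics([*CAR,.2],down(CY+f)); b=solver.inverse_kinematics([*TRAY,.22],down(TY+f))
    print(f,a is not None and np.round(a,2),b is not None and np.round(b,2))
    if a is not None and b is not None: best.append((max(abs(a[6]),abs(b[6])),f))
f=min(best)[1]; open("flip","w").write(str(f))
env.reach([*CAR,.2],down(CY+f))
env.movel([*CAR,.10],rate=.15)
s=env.sense(); p,d=viewer.read_camera("wrist"); cv2.imwrite("pics/w1.png",p[:,:,::-1])
print(f,s["t"],s["ee_pos"],s["gripper_width"])
E
```

```text
0 [ 0.3   0.69 -0.93  1.55  0.59  1.19 -1.24] [ 0.46  0.34 -0.24  1.79  0.09  1.02 -1.51]
3.141592653589793 [ 0.45  0.93 -1.33  1.55  0.91  1.39  1.69] [ 0.83  0.43 -0.72  1.77  0.32  1.07  1.44]
0 4.5 [0.63555509 0.16849848 0.10088369] 0.09168441525395878
```

View pics/w1.png

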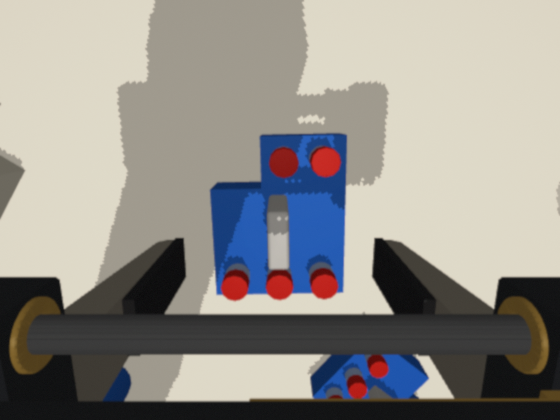

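The wrist view shows the fin at (278,230), centred between the fingers and aligned. The notch is at the image's upper left, as expected. Next I'll grasp and lift.

Run:
```python
from h import *
from station import env, effector, viewer
env.movel([*CAR,.038],rate=.08)
effector.grasp(30); print(env.sense()["gripper_width"],env.sense()["wrist_force"])
env.movel([*CAR,.22],rate=.15); env.pause(.2)
s=env.sense(); print(s["t"],s["gripper_width"],s["wrist_force"],s["ee_pos"])
env.reach([*TRAY,.22],down(TY))
s=env.sense(); print(s["t"],s["gripper_width"],s["ee_pos"])
p,d=viewer.read_camera("wrist"); c=viewer.camera_info("wrist"); T=c["T_tool_cam"]
w=cloud(d,c["intrinsics"],T[:3,3],T[:3,:3])@s["tcp_rot"].T+s["ee_pos"]; z=w[...,2]
hsv=cv2.cvtColor(p,cv2.COLOR_RGB2HSV)
b=(hsv[...,0]>100)&(hsv[...,0]<130)&(hsv[...,1]>120)&(z>.15)
zz=np.nanmedian(z[b]); m=b&(abs(z-zz)<.01); print("slab z",zz,rect(w[m]))
A=np.c_[w[m][:,:2],np.ones(m.sum())]; print("tilt",np.linalg.lstsq(A,w[m][:,2],rcond=None)[0])
cv2.imwrite("pics/w2.png",p[:,:,::-1])
```

```text
0.01185283184346645 [ 0.1563075   0.18395985 -0.44221333]
8.225 0.012091060762998719 [-0.59354742  0.41133682 -3.46273014] [0.63469736 0.1679442  0.21920385]
9.5833 0.012052561855103153 [ 0.53880315 -0.17909797  0.22025244]
slab z 0.21097724369701812 (array([ 559.7, -181.8]), array([89.7, 70.2]), 83.2)
tilt [-0.00793128 -0.00323368  0.21469023]
```

View pics/w2.png

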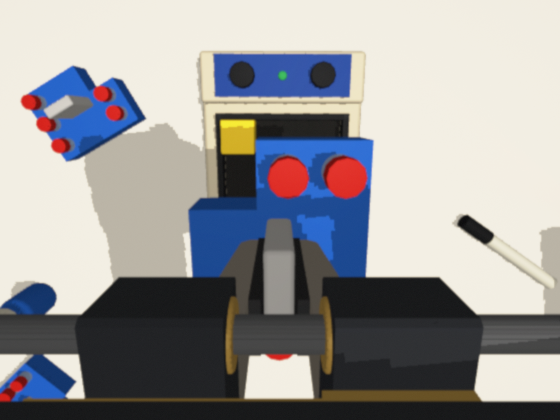

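The wrist view shows the carrier held level (about 0.5° tilt) and aligned with the tray. Its notch, at about (225,170), faces the yellow key at (238,137). I'll lower it now.

Run:
```python
from h import *
from station import env, effector, viewer
env.movel([*TRAY,.10],down(TY),rate=.12)
env.movel([*TRAY,.074],down(TY),rate=.05)
f0=env.sense()["wrist_force"][2]
for z in (.071,.0695,.068,.0665,.065):
    env.movel([*TRAY,z],down(TY),rate=.03); env.pause(.1)
    s=env.sense(); f=s["wrist_force"]-[0,0,f0]; print(z,s["ee_pos"].round(4),f.round(2))
    if f[2]>2.0 or np.hypot(*f[:2])>8: break
p,d=viewer.read_camera("top"); i=viewer.camera_info("top"); w=cloud(d,i["intrinsics"],i["eye"],i["rotation"])
p2,_=viewer.read_camera("wrist")
cv2.imwrite("pics/place.png",np.hstack([cv2.resize(p[100:260,320:480],(420,420)),p2[:,90:470]])[:,:,::-1]); print(env.sense()["t"])
```

```text
0.071 [ 0.5381 -0.181   0.0711] [ 0.07  0.45 -0.34]
0.0695 [ 0.538  -0.181   0.0695] [-0.33 -0.48 -0.21]
0.068 [ 0.538 -0.181  0.068] [-0.64 -0.65 -0.71]
0.0665 [ 0.538  -0.181   0.0679] [-3.86  1.12 11.87]
12.95
```

View pics/place.png

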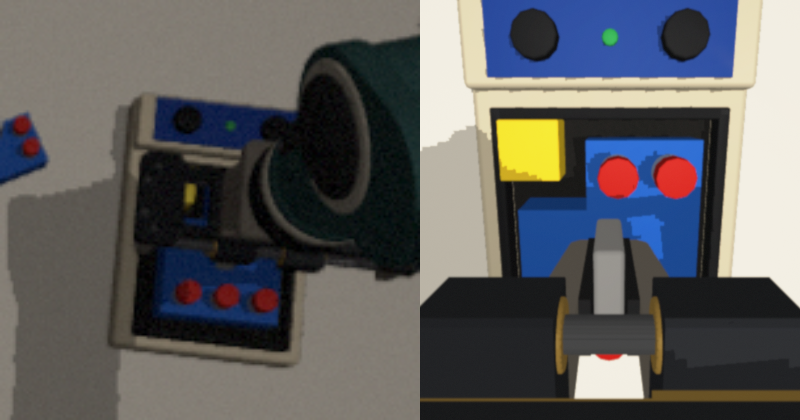

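Contact came at TCP z = 0.068, the expected floor height. The carrier sits inside the rim with its notch around the key (530,150 in the right panel). Now I'll release, retract and check.

Run:
```python
from h import *
from station import env, effector, viewer, tip_of
env.movel([*TRAY,.068],down(TY),rate=.03)
effector.release(); env.pause(.2)
env.movel([*TRAY,.22],down(TY),rate=.15)
env.reach([.35,-.45,.3],down(TY)); env.pause(.3)
p,d=viewer.read_camera("top"); i=viewer.camera_info("top"); w=cloud(d,i["intrinsics"],i["eye"],i["rotation"]); z=w[...,2]
V,U=np.mgrid[:420,:560]; n=(np.hypot(U-402,V-200)<45)
hsv=cv2.cvtColor(p,cv2.COLOR_RGB2HSV); b=n&(hsv[...,0]>100)&(hsv[...,0]<130)&(hsv[...,1]>120)&(V>158)&(abs(z-.06)<.012)
print("slab z",np.nanmedian(z[b]),rect(w[b])); q=w[b]
print("tilt",np.linalg.lstsq(np.c_[q[:,:2],np.ones(len(q))],q[:,2],rcond=None)[0][:2])
g=n&(z>.098); print("fin",rect(w[g]),np.nanmax(z[n]))
for k in("carrier_grip","carrier_notch","spare_grip"): print(k,[(r["at"],r["score"]) for r in tip_of("top",k)])
s=env.sense(); print(s["t"],s["gripper_width"],s["wrist_force"])
cv2.imwrite("pics/end.png",cv2.resize(p[100:260,320:480],(560,560))[:,:,::-1])
```

```text
slab z 0.05992977098848551 (array([ 539.7, -179.7]), array([114. , 111.2]), 83.7)
tilt [ 0.00508698 -0.0120144 ]
fin (array([ 539.4, -181.2]), array([12.4, 34.1]), 81.6) 0.11159878585030802
carrier_grip [([0.317, 0.1308, 0.0449], 0.63), ([0.5377, -0.1826, 0.0888], 0.62)]
carrier_notch [([0.3025, 0.0986, 0.0085], 0.86), ([0.5783, -0.156, 0.0425], 0.84), ([0.6713, -0.0199, 0.0134], 0.75)]
spare_grip [([0.4427, 0.3171, 0.0534], 0.83)]
17.575 0.09175348080575467 [0.19695794 0.12709353 0.37818066]
```

View pics/end.png

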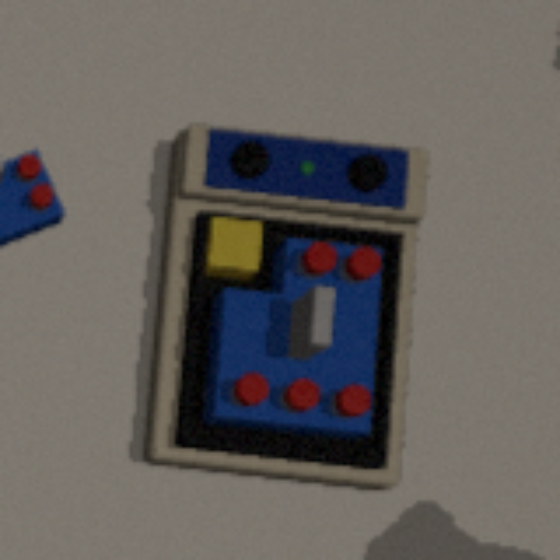

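The final view shows the carrier flat in the tray with its notch around the key at (235,248). Slab top is 0.060, which is the floor plus 30 mm, and the fin is within 2 mm of the tray centre.

```bash
python3 -c "
from station import workorder; workorder.finish_job()"
```

```text
the job is handed in; nothing more can be done
```

The blue carrier is in the mixer tray, seated flat with its cut-out around the yellow key, and the job is handed in (no verdict is reported). I picked the largest of the three blue carriers (110 x 90 mm measured), pinched its fin at 30 N and turned it about 68° on the way over. I lowered it until the wrist force showed floor contact at the expected height, released it and moved the arm clear at about 17.6 s.

**Last checks:**
- **Height and level:** the slab top is at 0.060 m, which means fully home on the floor. The tilt fit gave about 0.013 rad, against a limit of 0.07.
- **Centring:** the fin is about 1.5 mm from the estimated tray centre.
- **White carrier:** its position is unchanged to within about 2 mm.

**One disagreement:** the final slab rectangle fit came out too large (114 x 111 mm), probably because it picked up rim and other pixels around the carrier. I relied on the fin, the slab height and the picture instead, which agree. The network's grip height of 0.089 m (0.085 m expected) is within its stated error.

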